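# Hang a board frame in the soldering stand

## Task

Pick up the aluminium frame that holds the green circuit board and hang it by its two end pins in the blue hooks of the soldering stand: bring it in sideways through the open fronts of the hooks, right up to their backs, then press it straight down into the throats until both spring wires snap over the pins. The stand's height and reach were left wherever the last user clamped them, so go by feel and never load the stand with more than 25 N; leave the frame level and fully home, and leave the other things on the bench where they are.

Things in the scene. Friction and masses are not known exactly. Their poses are not given: they have to be found in the camera images.
- frame: Aluminium swivel frame with a green circuit board clamped in it: one piece, about 0.28 kg, 29 mm high with the board's parts. Origin: centre of the underside of its four 12 mm feet; z up, y along its two pins. Two rails 112 mm long run along y; over the rails' outer faces (along x) it is 65 mm wide. Turned half round it is the same.
- pin_axis (a point): Middle of the line through the two pins, 22 mm above the frame's origin, same axes. One round steel pin, 8 mm across, sticks out at each end, from 56 to 88 mm from this middle along y; a 14 mm collar covers its first 4 mm and a 12 mm disc its last 3 mm.
- grip (a point): Middle between the rails at half their height, 19 mm above the frame's origin, same axes. The rails' outer faces are flat, reach from 7 mm below to 7 mm above this point, 32.5 mm either side along x, and are free to grip at mid-length (black pads there).
- stand: Soldering stand, fixed: dark base 130 x 150 mm, post, blue head with two hook plates. Origin: centre of the base's underside; z up. The hooks open towards its -x: the frame enters moving along +x, its y along the stand's y. Post height and head reach are clamped at random and not measured; both hooks shift together. Between the plates all is free from 35 mm below HOME (see hook_left) upwards.
- hook_left (a point): Point of the fixed base frame (stand's x=0, y=71 mm, z=115 mm) at the +y hook plate, 7 mm thick along y. HOME, a seated pin's axis, lies 0 to 30 mm behind it (+x) and 0 to 20 mm above it, unmeasured. From HOME: throat floor 4 mm below; nose 10 to 5 mm in front, its round top 10 mm above; flat back wall 5 mm behind; guard's underside 44 mm and top 52 mm above, front end 19 mm in front.
- hook_right (a point): The same point for the -y hook plate (y=-71 mm). Both HOMEs share one x and z. A pin passes over the nose with its axis 14 to 40 mm above HOME; against the rigid back wall its axis is 1 mm behind HOME; the throat is 10 mm wide. A pin that landed on the nose stops 14 mm above HOME and lifts off freely: raise it and go farther back. At HOME the pins stop hard on the floors.
- tongue_left (a joint): Bend (rad) of the spring wire outside the +y hook plate, 76 to 80 mm from the stand's middle, slanting into the throat: 0 at rest, about 0.2 as a pin passes, 0 again once it has snapped over a pin at HOME. Pressing past both wires takes 5 to 10 N in all, more than the frame's weight; it starts 14 mm above HOME and they snap over near 2 mm above it. Then a light tug upwards no longer lifts the frame.
- tongue_right (a joint): The same for the spring wire at the -y hook plate.
- flux_tin: Bystander: round paste tin with a green lid, 58 mm across, 28 mm high; origin under its centre.
- cutters: Bystander: small side cutters with black handles lying flat, 127 x 30 x 9 mm; origin under the middle.
- ipa_bottle: Bystander: white pump bottle 64 mm across, 127 mm high; origin under its centre.
- wallet: Bystander: yellow and black tool wallet lying flat, 100 x 132 x 16 mm; origin under its centre.
- driver_yellow: Bystander: screwdriver with a yellow and black handle lying flat, 160 x 23 x 20 mm; origin under its middle.
- driver_precision: Bystander: thin blue and grey screwdriver lying flat, 150 x 14 x 12 mm; origin under its middle.
Not all that is in view belongs to the job. Of the things that look like the frame, the larger one is meant.

How it is judged:
By the outcome, as a careful person would: the job done as asked, in the order asked, and still so for the second after the job is handed in, with the robot touching nothing.
It also fails if it takes over 58 s, if anything falls off the work surface, if the arm or the gripper's body presses on something with over 40 N, if the wrist force passes 120 N, or if a joint passes its speed limit or range.

## Robot

A 6-joint arm with a two-finger parallel gripper is mounted at the origin on a cart in front of the work surface, level with it; the furniture and walls round the work are solid. World frame = base frame: x ahead of the robot, y to its left, z up, the work surface at z = 0. Lengths are in m, angles in rad, forces in N, time in s.
With the tool pointing down it reaches from about 0.375 to 0.9 m from the base axis. Payload 3.1 kg.
Tool frame: the origin (TCP) lies at the very end of the fingers, on their centre line; the grasp point (between the pads) lies 19 mm behind it (grip_depth is the distance from the TCP to the grasp point, in m); z points along the fingers, y is the line along which they close (so a half turn about z gives the same grasp; the last joint's range is limited). The gripper opens to 85 mm and grips with 20 to 120 N. Pads are 22 mm wide; open, the fingers measure 114 mm over their backs; the gripper's body (76 mm by 85 mm) begins 54 mm behind the grasp point. The pads swing forward as they close: fully open they stand 13 mm farther back than shut.
Start: joints at [-0.178, 0.527, 1.433, -0, 1.181, -0.178], TCP at [0.625, 0, 0.231] pointing down, gripper open.
Joint ranges: [-3.08, 3.08], [-0.75, 2.2], [0.22, 2.44], [-1.43, 4.57], [0, 2.65], [-2.85, 2.85]. Speed limits (rad/s): [2.79, 2.79, 3.14, 3.14, 3.14, 3.14].

## Interface

Orientations are given as a unit quaternion [x, y, z, w].
In Python, from station import * gives the robot as it stands.
- The arm moves only by the tool apply_moves, never from a script. Its argument "plan" is a list of rows, each a list of 7 numbers: the shift along the tool's x, y, z in m, then the turn, a rotation vector about the tool's x, y, z in rad, then the gripper command: -1 is fully open, 1 is shut, values between are in proportion. In form: [[dx, dy, dz, wx, wy, wz, jaw], ...]. A call has 1 to 8 rows; each row shifts and turns the commanded pose from where the row before left it, along the tool's axes as they then stand; what a row does not reach is not made up. A row lasts 1/8 s, in which the tool goes at most 62.5 mm and 10.7 degrees, less where a joint would pass 70% of its speed; a pose out of reach is approached as far as the arm can. A call is refused whole if a number of a shift passes 0.0625 or a number of a turn 0.188, either way. A call with a gripper value outside its range is refused whole. The fingers move at their own pace and stop on an object; "force" is the grip in N (left out, the last holds). Time passes only in rows, so rows that do not move let the fingers close. It gives the time, the measured TCP pose, the force, the opening and the grip force at its end, in the units of the state.
- sense(): the state, without advancing time (a new reading comes with each control period).
- snapshot(name): name is "scene" or "side" or "wrist"; returns the picture (400x640x3 uint8, red, green, blue); there is no depth.
- calibration(name): a dict with "camera_matrix" (3x3 intrinsics, pixels), "R" (3x3) and "t" (3): a world point X has camera coordinates R X + t; the wrist camera has in their place "mount" (4x4, takes a point from camera to tool coordinates, whose origin is the TCP and whose axes are the flange's). Camera axes: x right, y down, z forward; pixel columns grow to the right and rows downward; lengths in m; the calibration is good to about 2 mm. A picture is of the moment at which its call begins: read the wrist's pose just before it. calibration takes no time and is no camera call.
- sign_off(): hands the job in; it is judged then, once.
The state is a dict: "t": time; "q": joint angles; "qd": joint speeds; "tau": joint torques, N m; "tcp_pos": TCP position; "tool_rot": TCP orientation; "force": force on the tool from outside, world axes, zero at the start; "ft_torque": the same for the moment, N m; "finger_gap": opening from 0.0 (shut) to 1.0 (fully open); "gripper_force": force on a finger pad.
Only numpy, scipy, OpenCV 4.12 (cv2) and the standard library are available. Lean on these libraries where they do the work, as an engineer would, in place of code of your own. Each camera call takes 0.05 s, during which the arm holds its last target. There are 200 camera calls.

## Working session

There is one attempt and no reset: what is moved stays moved. The work goes in short steps, Python scripts to look and compute and a tool call to move; the robot and the scene stay as the last step left them, time stands still between calls to the robot, and variables do not carry over. Pictures are saved under pics/ and viewed, at most 11 in all, crops included, and the job is handed in when it is done.

Besides the shell and the picture viewer there is one more tool, called after ">>>" as a command line: name --pt "numbers of a row" for each row, then --argument value for the rest. apply_moves: Moves the arm, as the interface text tells. Its arguments: {"type":"object","properties":{"plan":{"type":"array"},"force":{"type":"number"}},"required":["plan"]}

```bash
mkdir -p pics; ls; python3 - <<'E'
from station import *
import cv2
for n in("scene","side"):
    im=snapshot(n); cv2.imwrite(f"pics/{n}0.png",im[...,::-1]); c=calibration(n); print(n,c)
print(calibration("wrist")); print(sense())
E
```

```text
pics
scene {'camera_matrix': array([[394.94157662,   0.        , 312.9298604 ],
       [  0.        , 394.94157662, 202.15406688],
       [  0.        ,   0.        ,   1.        ]]), 'R': array([[-0.65860818, -0.75239366, -0.01179189],
       [-0.47785134,  0.43029002, -0.76583849],
       [ 0.58128596, -0.49875272, -0.64292485]]), 't': array([0.45881026, 0.31694174, 1.07132449])}
side {'camera_matrix': array([[364.82097487,   0.        , 320.35005731],
       [  0.        , 364.82097487, 206.1974654 ],
       [  0.        ,   0.        ,   1.        ]]), 'R': array([[ 0.90051319, -0.43462286,  0.01337773],
       [-0.15726253, -0.35421331, -0.92184675],
       [ 0.40539424,  0.82803134, -0.38732365]]), 't': array([-0.46491919,  0.23218232,  1.30526949])}
{'camera_matrix': array([[360.698427  ,   0.        , 324.16028721],
       [  0.        , 360.698427  , 197.27464198],
       [  0.        ,   0.        ,   1.        ]]), 'mount': array([[-5.39139521e-04, -9.48312274e-01, -3.17338210e-01,
         8.17919101e-02],
       [ 9.99999533e-01, -2.56630068e-04, -9.32046050e-04,
       
[... 177 characters left out ...]
00000e+00]])}
{'t': 0.1, 'q': array([-1.78487533e-01,  5.28397078e-01,  1.43377799e+00,  2.72757743e-05,
        1.18140648e+00, -1.78460676e-01]), 'qd': array([ 0.00095499, -0.00232048, -0.0031901 ,  0.00135089,  0.00094318,
        0.00281455]), 'tau': array([ 4.33945943e-04, -4.43301880e+01, -1.78587180e+01, -2.04061280e-04,
        3.88642526e-03,  1.10165692e-05]), 'tcp_pos': array([6.24353720e-01, 1.61457179e-04, 2.30415592e-01]), 'tool_rot': array([ 7.07119596e-01,  7.07093266e-01, -5.56816625e-04, -8.24037463e-04]), 'force': array([0.13456114, 0.39518273, 0.0456381 ]), 'ft_torque': array([ 0.01315502, -0.01085854, -0.00128062]), 'gripper_force': 0.0, 'finger_gap': 1.0025902600999703}
```

View pics/scene0.png

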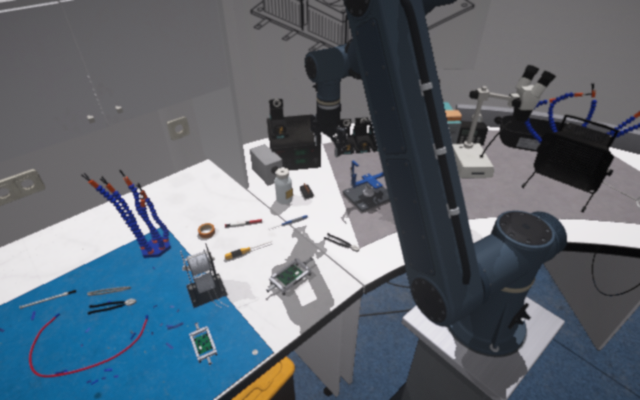

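View pics/side0.png

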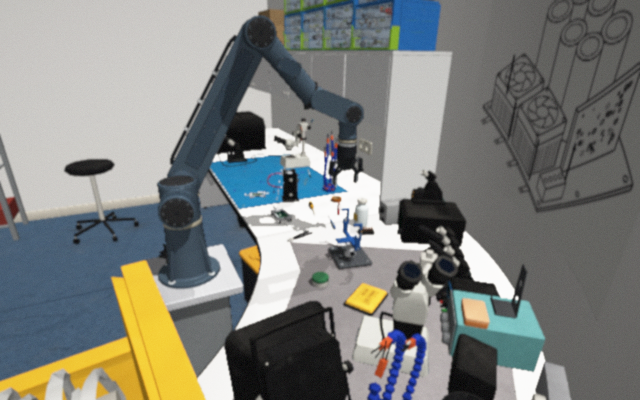

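The scene camera shows the larger frame at about (291,274) on the white top and the stand at about (368,190). The side camera shows the frame at (281,214) and the stand at (349,245).

```bash
cat > h.py <<'E'
from station import *
import numpy as np, cv2
from scipy.spatial.transform import Rotation as Ro
def cam(n,s=None):
    c=calibration(n)
    if n!="wrist": return c["camera_matrix"],c["R"],c["t"]
    s=s or sense(); M=c["mount"]; Rt=Ro.from_quat(s["tool_rot"]).as_matrix()
    Rwc=Rt@M[:3,:3]; p=Rt@M[:3,3]+s["tcp_pos"]
    return c["camera_matrix"],Rwc.T,-Rwc.T@p
def ray(C,px):
    K,R,t=C; d=R.T@np.linalg.solve(K,[px[0],px[1],1.]); return -R.T@t,d
def onz(C,px,z):
    o,d=ray(C,px); return o+d*(z-o[2])/d[2]
def proj(C,X):
    K,R,t=C; p=K@(R@np.asarray(X)+t); return p[:2]/p[2]
def tri(C1,p1,C2,p2):
    o1,d1=ray(C1,p1);o2,d2=ray(C2,p2); d1/=np.linalg.norm(d1);d2/=np.linalg.norm(d2)
    s=np.linalg.lstsq(np.c_[d1,-d2],o2-o1,rcond=None)[0]; a=o1+s[0]*d1;b=o2+s[1]*d2
    return (a+b)/2,np.linalg.norm(a-b)
E
python3 - <<'E'
from h import *
S=cam("scene");D=cam("side")
print(onz(S,(291,274),.02),onz(D,(281,214),.02))
print(onz(S,(368,200),.01),onz(D,(349,255),.01))
a=cv2.imread("pics/scene0.png");b=cv2.imread("pics/side0.png")
f=lambda im,x,y,w,h:cv2.resize(im[y:y+h,x:x+w],(400,300),interpolation=cv2.INTER_CUBIC)
m=np.vstack([np.hstack([f(a,251,244,80,60),f(a,328,150,80,60)]),np.hstack([f(b,241,190,80,60),f(b,310,205,80,60)])])
cv2.imwrite("pics/m1.png",m)
E
```

```text
[0.45373789 0.29888622 0.02      ] [0.45286877 0.29804336 0.02      ]
[ 0.54309507 -0.13400052  0.01      ] [ 0.56527314 -0.15199912  0.01      ]
```

View pics/m1.png

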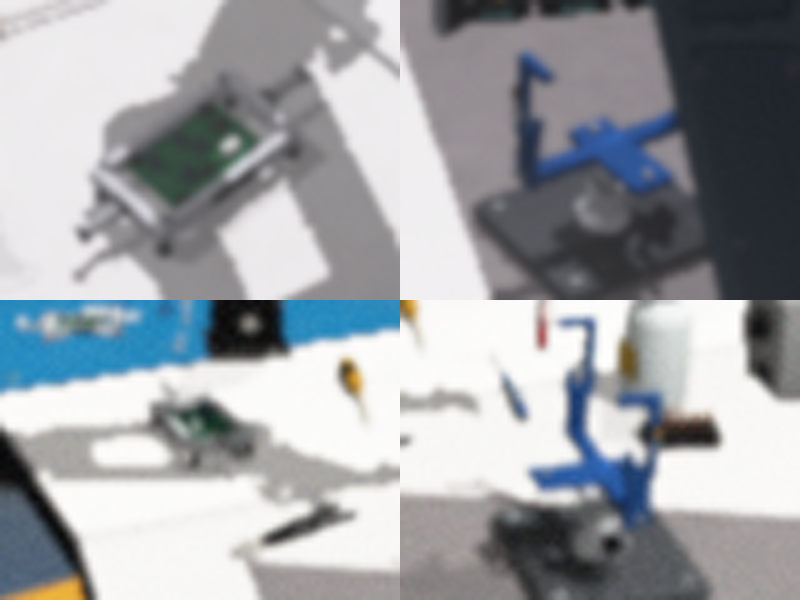

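The mosaic shows the frame with its pins along the lower-left to upper-right diagonal, with end discs near scene (269,290) and (311,259). The blue hooks of the stand open roughly towards +x from the robot side. The wrist camera should already see the stand, so I'll look with it.

```bash
python3 - <<'E'
from h import *
S=cam("scene")
a,b=onz(S,(269,290),.022),onz(S,(311,259),.022); print(a,b,np.linalg.norm(a-b),(a+b)/2,np.degrees(np.arctan2(*(b-a)[1::-1])))
im=snapshot("wrist"); cv2.imwrite("pics/w0.png",im[...,::-1])
E
```

```text
[0.44865976 0.38330452 0.022     ] [0.45742052 0.21694274 0.022     ] 0.16659229172129636 [0.45304014 0.30012363 0.022     ] -86.98553572795251
```

View pics/w0.png

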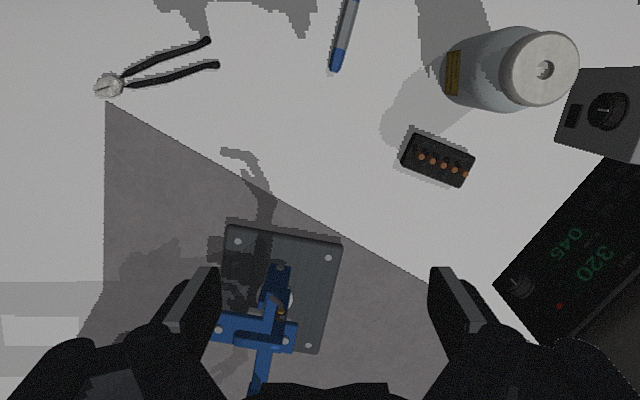

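The wrist view shows the stand base with corners near (228,224), (342,243) and (320,353), turned about 9° from the world axes. The left hook's blue guard is at (280,268). I'll move a little so the whole stand is in view.

>>> apply_moves --pt "-0.05 -0.03 -0.04 0 0 0 -1" --pt "-0.05 -0.03 -0.04 0 0 0 -1" --pt "0 0 0 0 0 0 -1" --pt "0 0 0 0 0 0 -1"

```text
t: 0.65
tcp_pos: [0.5716, -0.088, 0.3015]
tool_rot: [0.707, 0.707, 0.0, -0.001]
force: [0.9, -0.0, -0.3]
finger_gap: 0.996
gripper_force: 0.0
```

```bash
python3 - <<'E'
from h import *
import pickle
s=sense(); im=snapshot("wrist"); cv2.imwrite("pics/w1.png",im[...,::-1]); pickle.dump(s,open("s1.pkl","wb"))
print(s["tcp_pos"],s["t"])
E
```

```text
[ 0.57164735 -0.08801549  0.3015218 ] 0.65
```

View pics/w1.png

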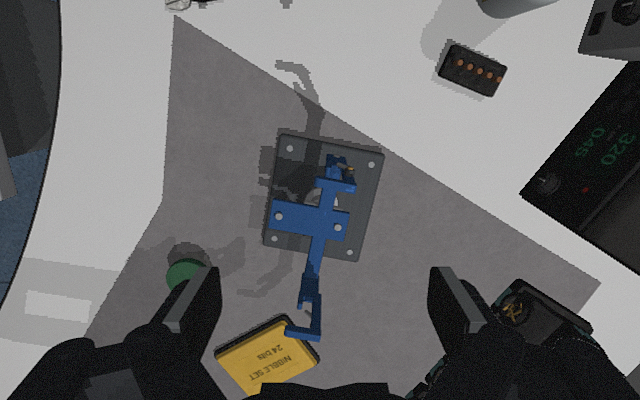

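In this view the base corners are at (279,129), (384,150), (358,262) and (264,243). The left guard runs from (318,183) to (355,188) and the right guard from (286,332) to (320,337).

```bash
python3 - <<'E'
from h import *
import pickle
from scipy.optimize import brentq
s=pickle.load(open("s1.pkl","rb")); C=cam("wrist",s)
im=cv2.imread("pics/w1.png"); 
for z in (.008,.012,.016,.02):
    P=[onz(C,p,z) for p in((279,129),(384,150),(358,262),(264,243))]
    ctr=sum(P)/4
    L=[np.linalg.norm(P[i]-P[(i+1)%4]).round(4) for i in range(4)]
    A=[np.degrees(np.arctan2(*(P[(i+1)%4]-P[i])[1::-1])).round(2) for i in range(4)]
    print(z,ctr.round(4),L,A)
hsv=cv2.cvtColor(im,cv2.COLOR_BGR2HSV); m=cv2.inRange(hsv,(105,120,50),(125,255,255))
n,l,st,c=cv2.connectedComponentsWithStats(m); print([list(x) for x in st if x[4]>100])
v=cv2.resize(im[145:345,245:385],(560,600*0+800)[:2] if 0 else (420,600),interpolation=cv2.INTER_CUBIC); 
cv2.imwrite("pics/w1c.png",v)
for fl,fr in(((318,183),(286,332)),):
  for z in(.16,.17,.18,.19): 
    a,b=onz(C,fl,z),onz(C,fr,z);print(z,a,b,np.linalg.norm(a-b),np.degrees(np.arctan2(*(a-b)[1::-1]))-90)
E
```

```text
0.008 [ 0.5664 -0.1541  0.008 ] [np.float64(0.1296), np.float64(0.1556), np.float64(0.129), np.float64(0.1526)] [np.float64(-11.36), np.float64(-100.13), np.float64(167.28), np.float64(80.15)]
0.012 [ 0.5665 -0.1527  0.012 ] [np.float64(0.1284), np.float64(0.1542), np.float64(0.1278), np.float64(0.1512)] [np.float64(-11.36), np.float64(-100.13), np.float64(167.28), np.float64(80.15)]
0.016 [ 0.5665 -0.1514  0.016 ] [np.float64(0.1272), np.float64(0.1527), np.float64(0.1266), np.float64(0.1498)] [np.float64(-11.36), np.float64(-100.13), np.float64(167.28), np.float64(80.15)]
0.02 [ 0.5665 -0.15    0.02  ] [np.float64(0.126), np.float64(0.1513), np.float64(0.1254), np.float64(0.1484)] [np.float64(-11.36), np.float64(-100.13), np.float64(167.28), np.float64(80.15)]
[[np.int32(0), np.int32(0), np.int32(640), np.int32(400), np.int32(251351)], [np.int32(268), np.int32(154), np.int32(89), np.int32(188), np.int32(4649)]]
0.16 [ 0.56549227 -0.08868299  0.16      ] [ 0.53419236 -0.23553316  0.16      ] 0.1501487839687625 -12.03208011660773
0.17 [ 0.5656878  -0.08578193  0.17      ] [ 0.53549096 -0.22745679  0.17      ] 0.144857227288906 -12.032080116607716
0.18 [ 0.56588333 -0.08288087  0.18      ] [ 0.53678957 -0.21938043  0.18      ] 0.13956567060904956 -12.032080116607744
0.19 [ 0.56607887 -0.07997981  0.19      ] [ 0.53808817 -0.21130406  0.19      ] 0.1342741139291931 -12.032080116607716
```

View pics/w1c.png

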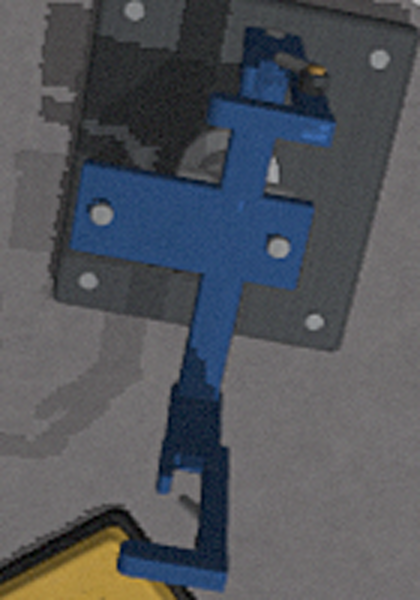

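The stand comes out at about (0.5665, -0.1525) with yaw about -11°, and HOME is roughly 3 mm behind the reference point at z≈0.125. Next I'll move over the frame.

>>> apply_moves --pt "0.05 -0.015 0.01 0 0 0 -1" --pt "0.05 -0.015 0.01 0 0 0 -1" --pt "0.05 -0.015 0.01 0 0 0 -1" --pt "0.052 -0.015 0.01 0 0 0 -1" --pt "0.052 -0.015 0.015 0 0 0 -1" --pt "0.052 -0.015 0.015 0 0 0 -1" --pt "0.052 -0.015 0.015 0 0 0 -1" --pt "0.05 -0.013 0.015 0 0 0 -1"

```text
t: 1.7
tcp_pos: [0.4519, 0.3224, 0.2001]
tool_rot: [0.706, 0.708, -0.001, -0.001]
force: [-0.4, 0.4, -1.0]
finger_gap: 0.999
gripper_force: 0.0
```

>>> apply_moves --pt "0 0 0 0 0 0 -1" --pt "0 0 0 0 0 0 -1"

```text
t: 1.95
tcp_pos: [0.4531, 0.3201, 0.201]
tool_rot: [0.706, 0.708, -0.001, -0.0]
force: [0.3, 0.2, -0.1]
finger_gap: 0.999
gripper_force: 0.0
```

```bash
python3 - <<'E'
from h import *
import pickle
s=sense(); im=snapshot("wrist"); cv2.imwrite("pics/w2.png",im[...,::-1]); pickle.dump(s,open("s2.pkl","wb"))
cv2.imwrite("pics/scene2.png",snapshot("scene")[...,::-1])
print(s["tcp_pos"],s["t"])
E
```

```text
[0.45308454 0.32011982 0.20101811] 1.95
```

View pics/w2.png

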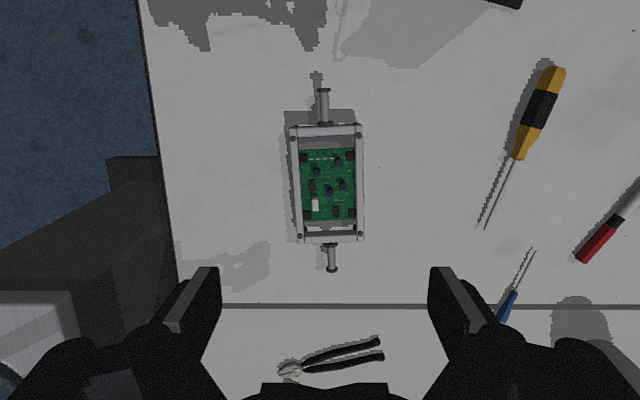

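The frame's upper pin end is at (323,89), the lower at (332,271), and its corners are at (287,126), (362,123), (365,242) and (297,244). The cutters lie clear of it.

```bash
python3 - <<'E'
from h import *
import pickle
C=cam("wrist",pickle.load(open("s2.pkl","rb")))
a,b=onz(C,(323,89.5),.022),onz(C,(332,270.5),.022)
print(a,b,np.linalg.norm(a-b),(a+b)/2,np.degrees(np.arctan2(*(a-b)[1::-1]))-90)
P=[onz(C,p,.026) for p in((287,126),(362,123),(365,242),(297,244))];print(np.array(P).round(4),sum(P)/4)
print([np.degrees(np.arctan2(*(P[(i+1)%4]-P[i])[1::-1])).round(2) for i in range(4)])
C=cam("wrist",pickle.load(open("s1.pkl","rb")))
P=[onz(C,p,.014) for p in((290,148.3),(371.7,164.7),(350,252),(274.3,238.7))];print(sum(P)/4)
print([np.degrees(np.arctan2(*(P[(i+1)%4]-P[i])[1::-1])).round(2) for i in range(4)])
E
```

```text
[0.45059675 0.39122634 0.022     ] [0.45979667 0.21638181 0.022     ] 0.17508640412386442 [0.45519671 0.30380407 0.022     ] 3.011995085249964
[[0.4193 0.3609 0.026 ]
 [0.4845 0.3636 0.026 ]
 [0.4914 0.25   0.026 ]
 [0.4255 0.2477 0.026 ]] [0.45516269 0.30553318 0.026     ]
[np.float64(2.38), np.float64(-86.52), np.float64(-177.97), np.float64(93.13)]
[ 0.56672729 -0.15705959  0.014     ]
[np.float64(-11.57), np.float64(-101.45), np.float64(168.97), np.float64(78.5)]
```

>>> apply_moves --pt "-0.0155 0.002 0.04 0 0 0 -1" --pt "0 0 0.05 0 0 -0.052 -1" --pt "0 0 0.05 0 0 0 -1" --pt "0 0 0 0 0 0 -1" --pt "0 0 0 0 0 0 -1"

```text
t: 2.68
tcp_pos: [0.4575, 0.3039, 0.0635]
tool_rot: [0.689, 0.725, 0.001, 0.001]
force: [0.1, -0.0, 0.4]
finger_gap: 1.003
gripper_force: 0.0
```

```bash
python3 - <<'E'
from h import *
s=sense(); R=Ro.from_quat(s["tool_rot"]).as_matrix()
print(s["tcp_pos"],R.T@(np.array([.4552,.3045,.0])-s["tcp_pos"]),np.degrees(np.arctan2(R[1,1],R[0,1])),R[:,2])
im=snapshot("wrist");cv2.imwrite("pics/w3.png",im[...,::-1])
E
```

```text
[0.45745581 0.30394481 0.0634924 ] [ 0.00061879 -0.00237529  0.06348745] 2.906638858997197 [ 2.32796626e-03  9.08041123e-04 -9.99996878e-01]
```

View pics/w3.png

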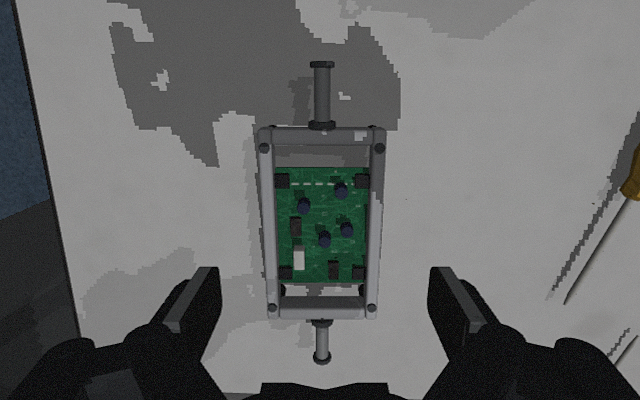

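The frame is now square in the view, with its pins at (322,64) and (322,361) and the fingers centred at column 324. I'll go down and check the position along the pins by projection.

```bash
python3 - <<'E'
from h import *
s=sense();C=cam("wrist",s); R=Ro.from_quat(s["tool_rot"]).as_matrix()
a,b=onz(C,(322,63.5),.022),onz(C,(322,361),.022);m=(a+b)/2
print(a,b,np.linalg.norm(a-b),m,R.T@(m-s["tcp_pos"]))
E
```

```text
[0.45162445 0.39196873 0.022     ] [0.46023758 0.21494578 0.022     ] 0.17723236275445434 [0.45593102 0.30345725 0.022     ] [-0.00083103 -0.00214103  0.04219792]
```

>>> apply_moves --pt "0.0005 -0.0015 0.03 0 0 0 -1" --pt "0 0 0.01 0 0 0 -1" --pt "0 0 0 0 0 0 -1"

```text
t: 3.1
tcp_pos: [0.4549, 0.3048, 0.0229]
tool_rot: [0.688, 0.725, 0.001, 0.0]
force: [0.1, -0.1, 0.0]
finger_gap: 1.002
gripper_force: 0.0
```

>>> apply_moves --pt "-0.001 0.0005 0.008 0 0 0 -1" --pt "0 0 0.007 0 0 0 -1" --pt "0 0 0.005 0 0 0 -1" --pt "0 0 0 0 0 0 -1" --pt "0 0 0 0 0 0 -1"

```text
t: 3.72
tcp_pos: [0.455, 0.3036, 0.002]
tool_rot: [0.688, 0.725, -0.0, -0.0]
force: [0.5, 0.8, -0.2]
finger_gap: 0.999
gripper_force: 0.0
```

>>> apply_moves --pt "0 0 0 0 0 0 0.3" --pt "0 0 0 0 0 0 0.5" --pt "0 0 0 0 0 0 1" --pt "0 0 0 0 0 0 1" --pt "0 0 0 0 0 0 1" --pt "0 0 0 0 0 0 1" --force 60

```text
t: 4.47
tcp_pos: [0.4554, 0.3038, 0.0027]
tool_rot: [0.689, 0.725, 0.001, 0.0]
force: [0.2, 0.5, 5.6]
finger_gap: 0.748
gripper_force: 66.3
```

>>> apply_moves --pt "0 0 -0.01 0 0 0 1" --pt "0 0 -0.03 0 0 0 1" --pt "0 0 -0.05 0 0 0 1" --pt "0 0 -0.05 0 0 0.126 1" --pt "0 0 -0.05 0 0 0.126 1" --pt "0 0 0 0 0 0 1" --pt "0 0 0 0 0 0 1" --force 80

```text
t: 5.35
tcp_pos: [0.4536, 0.303, 0.191]
tool_rot: [0.774, 0.633, -0.001, -0.0]
force: [0.2, 0.0, -3.9]
finger_gap: 0.739
gripper_force: 89.7
```

```bash
cat > st.py <<'E'
from h import *
yaw=np.radians(-11.4); u=np.array([np.cos(yaw),np.sin(yaw),0]); v=np.array([-u[1],u[0],0]); O=np.array([.5665,-.154,0])
def rep():
    s=sense(); R=Ro.from_quat(s["tool_rot"]).as_matrix(); p=s["tcp_pos"]
    r=p-O
    print("t",s["t"].round(2) if hasattr(s["t"],"round") else s["t"],"stand xy",(r@u).round(4),(r@v).round(4),"pinz",(p[2]+.0193).round(4),"yawerr",(np.degrees(np.arctan2(R[1,1],R[0,1]))+11.4).round(2),"tilt",R[:2,2].round(4),"F",(s["force"]@u).round(1),(s["force"]@v).round(1),s["force"][2].round(1),"M",s["ft_torque"].round(2),"gap",round(s["finger_gap"],3),s["gripper_force"])
    return s,R
E
python3 - <<'E'
from st import *
C=cam("wrist",__import__("pickle").load(open("s1.pkl","rb")))
for z in(.172,.177,.182):
  a,b=[onz(C,p,z) for p in((315.5,181),(285,331.7))]
  print(z,[( (q-O)@u,(q-O)@v) for q in(a,b)])
s,R=rep(); print(R.T@(O-.08*u+[0,0,.2]-s["tcp_pos"]))
E
```

```text
0.172 [(np.float64(-0.016561730140777033), np.float64(0.06830427116255622)), (np.float64(-0.016861206337315113), np.float64(-0.0765758598994177))]
0.177 [(np.float64(-0.01671220608728393), np.float64(0.0697238892646878)), (np.float64(-0.017006172172410978), np.float64(-0.0724905686231889))]
0.182 [(np.float64(-0.016862682033790828), np.float64(0.07114350736681938)), (np.float64(-0.017151138007506946), np.float64(-0.06840527734696011))]
t 5.35 stand xy -0.201 0.4257 pinz 0.2103 yawerr -0.01 tilt [-0.0027 -0.0011] F 0.2 0.1 -3.9 M [-0.04  0.02 -0.01] gap 0.739 89.65115904808044
[-0.42569724  0.12106959 -0.00858365]
```

The frame is held and its yaw is aligned. Guard spacing (142 mm), guard height and lateral position all agree with the stand model. Now I'll carry it across.

>>> apply_moves --pt "-0.05 0.015 0 0 0 0 1" --pt "-0.053 0.015 0 0 0 0 1" --pt "-0.054 0.015 0 0 0 0 1" --pt "-0.054 0.015 0 0 0 0 1" --pt "-0.054 0.015 0 0 0 0 1" --pt "-0.054 0.015 0 0 0 0 1" --pt "-0.054 0.015 0 0 0 0 1" --pt "-0.0535 0.015 0 0 0 0 1"

```text
t: 6.35
tcp_pos: [0.4861, -0.1393, 0.1895]
tool_rot: [0.774, 0.633, -0.001, -0.003]
force: [1.2, -0.0, -2.7]
finger_gap: 0.739
gripper_force: 89.5
```

>>> apply_moves --pt "0 0 0.03 0 0 0 1" --pt "0 0 0.027 0 0 0 1" --pt "0 0 0 0 0 0 1" --pt "0 0 0 0 0 0 1"

```text
t: 6.85
tcp_pos: [0.4875, -0.1379, 0.1345]
tool_rot: [0.774, 0.633, -0.0, -0.001]
force: [0.9, 1.2, -2.7]
finger_gap: 0.737
gripper_force: 89.5
```

```bash
python3 - <<'E'
from st import *
rep()
a=snapshot("scene")[...,::-1];b=snapshot("side")[...,::-1];w=snapshot("wrist")[...,::-1]
f=lambda im,x,y,w,h:cv2.resize(im[y:y+h,x:x+w],(400,300),interpolation=cv2.INTER_CUBIC)
cv2.imwrite("pics/m2.png",np.vstack([np.hstack([f(a,318,140,100,75),f(b,300,195,100,75)]),np.hstack([f(w,120,0,533,400),f(b,320,205,60,45)])]))
E
```

```text
t 6.85 stand xy -0.0806 0.0002 pinz 0.1538 yawerr -0.03 tilt [-0.0016  0.0009] F 0.7 1.4 -2.7 M [0.01 0.02 0.01] gap 0.737 89.5258641242981
```

View pics/m2.png

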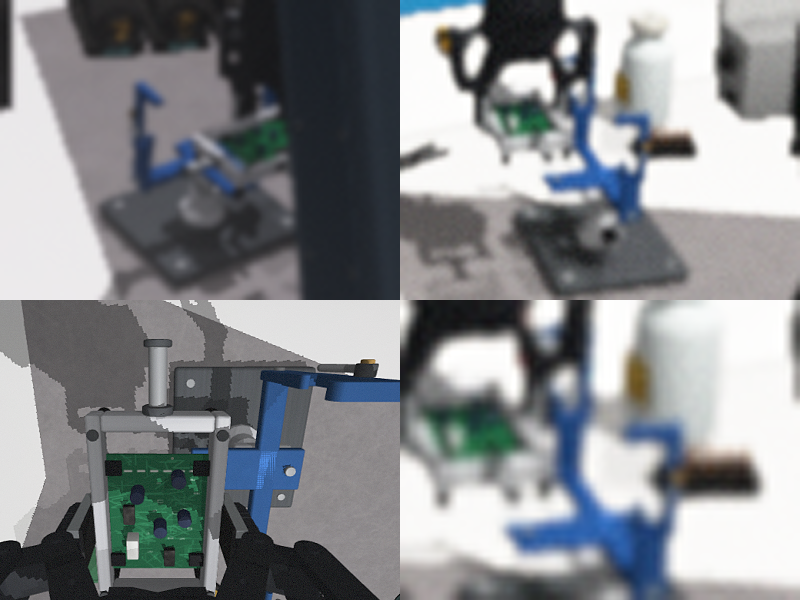

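The wrist view shows the upper pin's collar and disc either side of the blue hook plate's line, and the frame level at hook height in front of the hooks. I'll enter sideways.

>>> apply_moves --pt "-0.001 0.02 0 0 0 0 1" --pt "0 0.02 0 0 0 0 1" --pt "0 0.01 0 0 0 0 1" --pt "0 0.005 0 0 0 0 1" --pt "0 0.003 0 0 0 0 1" --pt "0 0 0 0 0 0 1" --pt "0 0 0 0 0 0 1"

```text
t: 7.88
tcp_pos: [0.5439, -0.1505, 0.1349]
tool_rot: [0.774, 0.633, -0.0, -0.0]
force: [0.7, -0.0, -3.0]
finger_gap: 0.743
gripper_force: 89.6
```

```bash
python3 - <<'E'
from st import *
rep()
E
```

```text
t 7.875 stand xy -0.0228 -0.0011 pinz 0.1542 yawerr -0.06 tilt [-0.0008  0.0004] F 0.7 0.1 -3.0 M [ 0.03 -0.01 -0.01] gap 0.743 89.62097525596619
```

>>> apply_moves --pt "0 0.003 0 0 0 0 1" --pt "0 0.003 0 0 0 0 1" --pt "0 0.003 0 0 0 0 1" --pt "0 0.003 0 0 0 0 1" --pt "0 0.002 0 0 0 0 1" --pt "0 0 0 0 0 0 1"

```text
t: 8.62
tcp_pos: [0.5584, -0.1536, 0.135]
tool_rot: [0.774, 0.633, 0.0, 0.0]
force: [-0.2, -0.1, -3.7]
finger_gap: 0.736
gripper_force: 89.7
```

>>> apply_moves --pt "0 0.002 0 0 0 0 1" --pt "0 0.002 0 0 0 0 1" --pt "0 0 0 0 0 0 1"

```text
t: 9.0
tcp_pos: [0.5624, -0.1544, 0.1351]
tool_rot: [0.774, 0.633, 0.0, 0.0]
force: [-0.5, -0.4, -3.6]
finger_gap: 0.743
gripper_force: 89.7
```

>>> apply_moves --pt "0 0.001 0 0 0 0 1" --pt "0 0.001 0 0 0 0 1" --pt "0 0 0 0 0 0 1"

```text
t: 9.38
tcp_pos: [0.5642, -0.1548, 0.135]
tool_rot: [0.774, 0.633, 0.0, 0.0]
force: [-0.7, -0.3, -3.5]
finger_gap: 0.738
gripper_force: 89.7
```

```bash
python3 - <<'E'
from st import *
rep()
E
```

```text
t 9.375 stand xy -0.0021 -0.0012 pinz 0.1543 yawerr -0.06 tilt [ 0.0001 -0.    ] F -0.6 -0.4 -3.5 M [0.   0.02 0.06] gap 0.738 89.66112971305847
```

>>> apply_moves --pt "0 0.001 0 0 0 0 1" --pt "0 0.001 0 0 0 0 1" --pt "0 0 0 0 0 0 1"

```text
t: 9.75
tcp_pos: [0.5662, -0.1552, 0.135]
tool_rot: [0.774, 0.633, 0.0, 0.0]
force: [-1.2, 0.3, -3.0]
finger_gap: 0.741
gripper_force: 89.7
```

>>> apply_moves --pt "0 0.001 0 0 0 0 1" --pt "0 0.001 0 0 0 0 1" --pt "0 0 0 0 0 0 1"

```text
t: 10.12
tcp_pos: [0.5681, -0.1556, 0.135]
tool_rot: [0.774, 0.633, 0.0, 0.0]
force: [0.1, -0.3, -3.2]
finger_gap: 0.739
gripper_force: 89.7
```

```bash
python3 - <<'E'
from st import *
rep()
E
```

```text
t 10.125 stand xy 0.0019 -0.0012 pinz 0.1543 yawerr -0.06 tilt [ 0.0001 -0.0001] F 0.1 -0.3 -3.2 M [-0.01  0.02  0.08] gap 0.739 89.66122269630432
```

>>> apply_moves --pt "0 0.001 0 0 0 0 1" --pt "0 0.001 0 0 0 0 1" --pt "0 0 0 0 0 0 1"

```text
t: 10.5
tcp_pos: [0.569, -0.1557, 0.1348]
tool_rot: [0.774, 0.633, -0.001, -0.001]
force: [-3.5, 0.1, -2.6]
finger_gap: 0.736
gripper_force: 89.8
```

>>> apply_moves --pt "0 0.001 0 0 0 0 1" --pt "0 0 0 0 0 0 1"

```text
t: 10.75
tcp_pos: [0.5691, -0.1556, 0.1347]
tool_rot: [0.774, 0.633, -0.001, -0.002]
force: [-5.3, 0.7, -0.2]
finger_gap: 0.741
gripper_force: 90.0
```

```bash
python3 - <<'E'
from st import *
rep()
E
```

```text
t 10.75 stand xy 0.0029 -0.0011 pinz 0.154 yawerr -0.02 tilt [-0.0043  0.0011] F -5.4 -0.4 -0.2 M [0.11 0.82 0.28] gap 0.741 90.00189900398254
```

>>> apply_moves --pt "0 0 0 0 0 -0.005 1" --pt "0 0 0 0 0 0 1"

```text
t: 11.0
tcp_pos: [0.5691, -0.1556, 0.1346]
tool_rot: [0.773, 0.635, -0.001, -0.002]
force: [-5.3, -0.4, -1.7]
finger_gap: 0.736
gripper_force: 89.8
```

```bash
python3 - <<'E'
from st import *
rep()
E
```

```text
t 11.0 stand xy 0.0029 -0.001 pinz 0.1539 yawerr 0.17 tilt [-0.0041  0.0016] F -5.1 -1.4 -1.7 M [ 0.05  0.79 -0.15] gap 0.736 89.80336904525757
```

Both pins now touch the backs, because the yaw moment changed sign within 0.3°. I'll ease off to light contact and press straight down.

>>> apply_moves --pt "0 -0.0015 0 0 0 0.002 1" --pt "0 0 0 0 0 0 1" --pt "0 0 0.003 0 0 0 1" --pt "0 0 0.003 0 0 0 1" --pt "0 0 0.002 0 0 0 1" --pt "0 0 0 0 0 0 1"

```text
t: 11.75
tcp_pos: [0.5691, -0.1556, 0.1266]
tool_rot: [0.773, 0.634, -0.0, -0.0]
force: [-3.9, 0.6, -2.5]
finger_gap: 0.737
gripper_force: 89.9
```

```bash
python3 - <<'E'
from st import *
rep()
E
```

```text
t 11.75 stand xy 0.0029 -0.0011 pinz 0.1459 yawerr 0.11 tilt [-0.0009  0.0004] F -3.9 -0.2 -2.5 M [0.14 0.66 0.03] gap 0.737 89.88682508468628
```

>>> apply_moves --pt "0 -0.0004 0.002 0 0 0 1" --pt "0 0 0.002 0 0 0 1" --pt "0 0 0 0 0 0 1"

```text
t: 12.12
tcp_pos: [0.5691, -0.1558, 0.1233]
tool_rot: [0.773, 0.634, -0.0, 0.0]
force: [-5.0, 0.8, 0.4]
finger_gap: 0.743
gripper_force: 90.3
```

>>> apply_moves --pt "0 0 0.002 0 0 0 1" --pt "0 0 0.001 0 0 0 1" --pt "0 0 0 0 0 0 1"

```text
t: 12.5
tcp_pos: [0.5691, -0.1559, 0.1212]
tool_rot: [0.773, 0.634, -0.0, 0.0]
force: [-6.8, 1.8, 6.2]
finger_gap: 0.742
gripper_force: 90.8
```

```bash
python3 - <<'E'
from st import *
rep()
E
```

```text
t 12.5 stand xy 0.0029 -0.0013 pinz 0.1405 yawerr 0.12 tilt [ 0.0004 -0.0005] F -7.0 0.4 6.2 M [ 0.18  0.99 -0.02] gap 0.742 90.83382368087769
```

>>> apply_moves --pt "0 0 0.001 0 0 0 1" --pt "0 0 0 0 0 0 1"

```text
t: 12.75
tcp_pos: [0.5691, -0.1559, 0.1202]
tool_rot: [0.773, 0.634, -0.0, 0.0]
force: [-6.6, 1.0, 5.1]
finger_gap: 0.743
gripper_force: 90.8
```

>>> apply_moves --pt "0 0 0.001 0 0 0 1" --pt "0 0 0 0 0 0 1"

```text
t: 13.0
tcp_pos: [0.5691, -0.1559, 0.1192]
tool_rot: [0.773, 0.634, -0.0, 0.0]
force: [-5.7, 0.7, 4.9]
finger_gap: 0.743
gripper_force: 90.8
```

```bash
python3 - <<'E'
from st import *
rep()
E
```

```text
t 13.0 stand xy 0.0029 -0.0014 pinz 0.1385 yawerr 0.12 tilt [ 0.0004 -0.0006] F -5.8 -0.5 4.9 M [0.14 0.96 0.03] gap 0.743 90.8301329612732
```

It moves freely at a steady 8 N net, so this is the wires and not the nose. I'll continue down.

>>> apply_moves --pt "0 0 0.0015 0 0 0 1" --pt "0 0 0.0015 0 0 0 1" --pt "0 0 0 0 0 0 1"

```text
t: 13.38
tcp_pos: [0.569, -0.1559, 0.1158]
tool_rot: [0.773, 0.634, -0.0, 0.0]
force: [-6.4, 1.3, 2.6]
finger_gap: 0.738
gripper_force: 90.4
```

>>> apply_moves --pt "0 0 0.0015 0 0 0 1" --pt "0 0 0.001 0 0 0 1" --pt "0 0 0 0 0 0 1"

```text
t: 13.75
tcp_pos: [0.568, -0.1554, 0.1121]
tool_rot: [0.773, 0.634, -0.001, -0.001]
force: [-5.2, 1.2, -3.4]
finger_gap: 0.746
gripper_force: 89.9
```

>>> apply_moves --pt "0 0 0.001 0 0 0 1" --pt "0 0 0.001 0 0 0 1" --pt "0 0 0 0 0 0 1"

```text
t: 14.12
tcp_pos: [0.569, -0.1555, 0.1094]
tool_rot: [0.773, 0.634, 0.0, -0.0]
force: [0.6, 1.4, -8.9]
finger_gap: 0.743
gripper_force: 89.3
```

```bash
python3 - <<'E'
from st import *
rep()
E
```

```text
t 14.125 stand xy 0.0028 -0.001 pinz 0.1287 yawerr 0.12 tilt [-0.0001  0.0005] F 0.3 1.5 -8.9 M [0.18 0.04 0.11] gap 0.743 89.26623702049255
```

The wires are now pulling the frame down (-8.9 N), so they have passed over the pins. I'll continue gently to the floor.

>>> apply_moves --pt "0 0 0.001 0 0 0 1" --pt "0 0 0 0 0 0 1"

```text
t: 14.38
tcp_pos: [0.5691, -0.1556, 0.1092]
tool_rot: [0.773, 0.634, 0.0, -0.0]
force: [-2.9, 0.8, -6.7]
finger_gap: 0.738
gripper_force: 89.8
```

>>> apply_moves --pt "0 0 0.001 0 0 0 1" --pt "0 0 0 0 0 0 1"

```text
t: 14.62
tcp_pos: [0.5691, -0.1557, 0.1088]
tool_rot: [0.773, 0.634, 0.0, 0.0]
force: [-4.0, 1.4, -2.6]
finger_gap: 0.739
gripper_force: 90.3
```

```bash
python3 - <<'E'
from st import *
rep()
E
```

```text
t 14.625 stand xy 0.0029 -0.0011 pinz 0.1281 yawerr 0.11 tilt [ 0.0002 -0.    ] F -4.2 0.6 -2.6 M [ 0.26  0.64 -0.04] gap 0.739 90.29691696166992
```

>>> apply_moves --pt "0 -0.0006 0.001 0 0 0 1" --pt "0 0 0 0 0 0 1"

```text
t: 14.88
tcp_pos: [0.5691, -0.156, 0.1079]
tool_rot: [0.773, 0.634, 0.0, 0.001]
force: [-3.5, 1.0, -0.4]
finger_gap: 0.74
gripper_force: 90.3
```

>>> apply_moves --pt "0 0 0.001 0 0 0 1" --pt "0 0 0 0 0 0 1"

```text
t: 15.12
tcp_pos: [0.5691, -0.156, 0.1077]
tool_rot: [0.773, 0.634, 0.0, 0.001]
force: [-2.5, 1.1, 4.9]
finger_gap: 0.736
gripper_force: 91.2
```

```bash
python3 - <<'E'
from st import *
rep()
E
```

```text
t 15.125 stand xy 0.0029 -0.0014 pinz 0.127 yawerr 0.11 tilt [ 0.0016 -0.0009] F -2.7 0.6 4.9 M [0.28 0.64 0.05] gap 0.736 91.16095662117004
```

>>> apply_moves --pt "0 0 0.001 0 0 0 1" --pt "0 0 0.0005 0 0 0 1" --pt "0 0 0 0 0 0 1"

```text
t: 15.5
tcp_pos: [0.5692, -0.156, 0.1075]
tool_rot: [0.773, 0.634, 0.0, 0.001]
force: [-6.0, 2.7, 12.9]
finger_gap: 0.74
gripper_force: 92.2
```

```bash
python3 - <<'E'
from st import *
rep()
E
```

```text
t 15.5 stand xy 0.003 -0.0014 pinz 0.1268 yawerr 0.12 tilt [ 0.0021 -0.0012] F -6.5 1.4 12.9 M [ 0.39  1.   -0.04] gap 0.74 92.21731424331665
```

There is a hard stop on the floors at about 16 N net. I'll relax and give a light tug.

>>> apply_moves --pt "0 -0.0008 -0.002 0 0 0 1" --pt "0 0 -0.001 0 0 0 1" --pt "0 0 0 0 0 0 1"

```text
t: 15.88
tcp_pos: [0.5688, -0.1561, 0.1079]
tool_rot: [0.773, 0.634, 0.001, 0.001]
force: [0.3, -0.3, -2.9]
finger_gap: 0.739
gripper_force: 90.2
```

>>> apply_moves --pt "0 0 -0.001 0 0 0 1" --pt "0 0 0 0 0 0 1"

```text
t: 16.12
tcp_pos: [0.5678, -0.1556, 0.1088]
tool_rot: [0.773, 0.634, -0.0, -0.0]
force: [-0.2, 0.4, -4.1]
finger_gap: 0.739
gripper_force: 90.2
```

```bash
python3 - <<'E'
from st import *
rep()
E
```

```text
t 16.125 stand xy 0.0016 -0.0013 pinz 0.1281 yawerr 0.11 tilt [-0. -0.] F -0.3 0.3 -4.1 M [ 0.01 -0.01 -0.  ] gap 0.739 90.1798152923584
```

>>> apply_moves --pt "0 0 -0.001 0 0 0 1" --pt "0 0 0 0 0 0 1"

```text
t: 16.38
tcp_pos: [0.5673, -0.1553, 0.1094]
tool_rot: [0.773, 0.634, -0.0, -0.001]
force: [-0.4, 0.1, -5.9]
finger_gap: 0.735
gripper_force: 89.6
```

>>> apply_moves --pt "0 0 -0.001 0 0 0 1" --pt "0 0 0 0 0 0 1"

```text
t: 16.62
tcp_pos: [0.567, -0.1552, 0.1099]
tool_rot: [0.773, 0.634, -0.0, -0.001]
force: [0.9, -0.6, -13.6]
finger_gap: 0.738
gripper_force: 91.1
```

```bash
python3 - <<'E'
from st import *
rep()
E
```

```text
t 16.625 stand xy 0.0007 -0.001 pinz 0.1292 yawerr 0.12 tilt [-0.0019  0.0008] F 1.0 -0.4 -13.6 M [-0.08 -0.11  0.04] gap 0.738 91.08355164527893
```

A 10 N tug is held evenly, so both wires have latched. I'll press home again, relax and release.

>>> apply_moves --pt "0 0 0.002 0 0 0 1" --pt "0 0 0.002 0 0 0 1" --pt "0 0 0.0005 0 0 0 1" --pt "0 0 0 0 0 0 1"

```text
t: 17.12
tcp_pos: [0.5686, -0.1558, 0.1078]
tool_rot: [0.773, 0.634, 0.001, 0.001]
force: [-0.6, 0.3, 3.2]
finger_gap: 0.738
gripper_force: 92.8
```

```bash
python3 - <<'E'
from st import *
rep()
E
```

```text
t 17.125 stand xy 0.0024 -0.0014 pinz 0.1271 yawerr 0.11 tilt [ 0.0024 -0.0011] F -0.6 0.2 3.2 M [0.08 0.08 0.  ] gap 0.738 92.77833223342896
```

>>> apply_moves --pt "0 0 -0.001 0 0 0 1" --pt "0 0 0 0 0 0 1" --pt "0 0 0 0 0 0 1" --force 20

```text
t: 17.5
tcp_pos: [0.5681, -0.1556, 0.1078]
tool_rot: [0.773, 0.634, 0.0, 0.0]
force: [0.4, -0.5, 0.8]
finger_gap: 0.736
gripper_force: 92.6
```

>>> apply_moves --pt "0 0 0 0 0 0 0.4" --pt "0 0 0 0 0 0 0.1" --pt "0 0 0 0 0 0 -0.2" --pt "0 0 0 0 0 0 -0.6" --pt "0 0 0 0 0 0 -0.8" --pt "0 0 0 0 0 0 -0.8"

```text
t: 18.25
tcp_pos: [0.5675, -0.1554, 0.1073]
tool_rot: [0.773, 0.634, -0.0, -0.0]
force: [0.2, -0.2, -0.3]
finger_gap: 0.9
gripper_force: 0.0
```

```bash
python3 - <<'E'
from st import *
rep()
w=snapshot("wrist")[...,::-1];b=snapshot("side")[...,::-1]
f=lambda im,x,y,w,h:cv2.resize(im[y:y+h,x:x+w],(400,400),interpolation=cv2.INTER_CUBIC)
cv2.imwrite("pics/m3.png",np.hstack([f(w,120,0,400,400),f(b,310,200,70,70)]))
E
```

```text
t 18.25 stand xy 0.0013 -0.0011 pinz 0.1266 yawerr 0.11 tilt [-0.0005  0.0002] F 0.2 -0.1 -0.3 M [0.02 0.03 0.02] gap 0.9 0.0
```

View pics/m3.png

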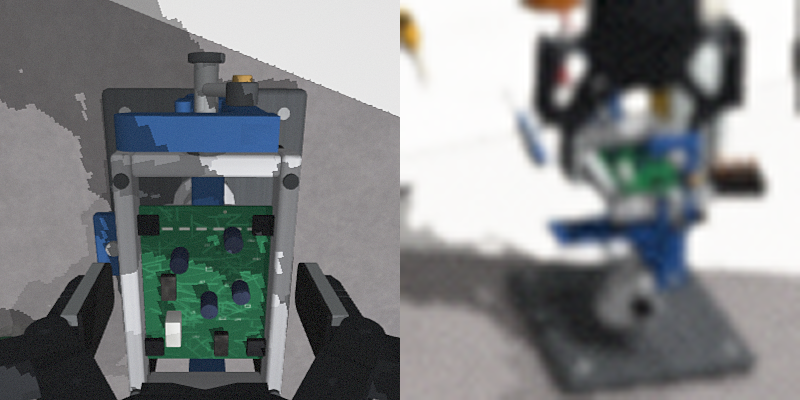

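The wrist view shows the pin seated under the hook guard, with the spring wire crossing over it at about (215,90) in the mosaic. The frame is level and the fingers are clear. I'll retreat upwards.

>>> apply_moves --pt "0 0 -0.005 0 0 0 -1" --pt "0 0 -0.015 0 0 0 -1" --pt "0 0 -0.03 0 0 0 -1" --pt "0 0 -0.04 0 0 0 -1" --pt "0 0 -0.04 0 0 0 -1" --pt "0 0 -0.02 0 0 0 -1" --pt "0 0 0 0 0 0 -1" --pt "0 0 0 0 0 0 -1"

```text
t: 19.35
tcp_pos: [0.5671, -0.1552, 0.2571]
tool_rot: [0.773, 0.634, -0.0, -0.001]
force: [-0.1, -0.2, -0.5]
finger_gap: 1.001
gripper_force: 0.0
```

```bash
python3 - <<'E'
from st import *
s,R=rep();C=cam("wrist",s);w=snapshot("wrist")
# expected pixels of frame top corners & pin end if level at HOME
H=O+.0018*u-.001*v+np.array([0,0,.1268])
for lab,dx,dy,dz in(("pinL",0,.088,0),("pinR",0,-.088,0),("FL",-.0325,.056,.004),("BL",.0325,.056,.004),("FR",-.0325,-.056,.004),("BR",.0325,-.056,.004)):
    p=proj(C,H+dx*u+dy*v+[0,0,dz]);print(lab,p.round(0)); cv2.circle(w,tuple(int(q) for q in p),3,(255,0,0),1)
cv2.imwrite("pics/w5.png",w[...,::-1])
E
```

```text
t 19.35 stand xy 0.0008 -0.001 pinz 0.2764 yawerr 0.11 tilt [-0.001   0.0005] F -0.0 -0.2 -0.5 M [-0.02  0.    0.01] gap 1.001 0.0
pinL [327.  67.]
pinR [327. 283.]
FL [283. 114.]
BL [372. 114.]
FR [287. 252.]
BR [366. 252.]
```

View pics/w5.png

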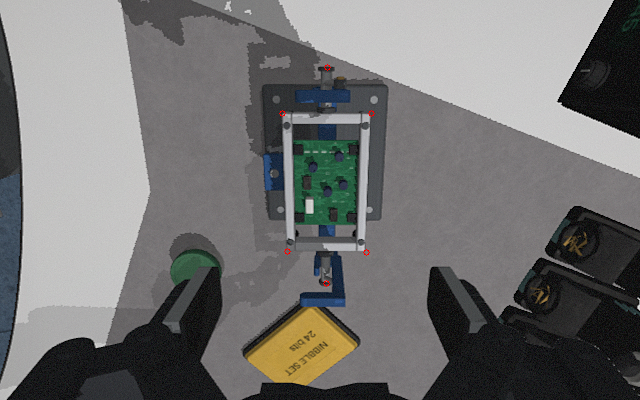

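The frame sits level in both hooks: the projected corners and both pin ends (327,67) and (327,283) match the picture within about 2 px. The bystanders in view are where they were, so I'm handing in.

```bash
python3 -c "
from station import *
print(sign_off())"
```

```text
the job is handed in; nothing more can be done
None
```

The frame hangs level and fully home in both hooks, with both spring wires snapped over its pins (it held under a light upward tug of about 10 N). The measured stand load stayed under about 17 N and nothing else on the bench was touched; the job is handed in at about 19 s.

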